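# Close up the bar caddy's divider to the tumbler

### The arm

A 6-joint arm with a two-finger parallel gripper is mounted at the origin on a cart in front of the work surface, level with it; the furniture and walls round the work are solid. World frame = base frame: x ahead of the robot, y to its left, z up, the work surface at z = 0. Lengths are in m, angles in rad, forces in N, time in s.
With the tool pointing down it reaches from about 0.375 to 0.9 m from the base axis. Payload 3.1 kg.
Tool frame: the origin (TCP) lies on the centre line of the jaws, within the pads' length; the fingertips stand robot.tcp_to_tips ahead of it and the grasp point (between the pads) lies 3 mm ahead of it (robot.tcp_to_tips is the distance from the TCP to the fingertips, in m); z points along the fingers, y is the line along which they close (so a half turn about z gives the same grasp; the last joint's range is limited). The gripper opens to 87 mm and grips with 3 to 60 N. Pads are 19 mm wide; open, the fingers measure 117 mm over their backs; the gripper's body (75 mm by 190 mm) begins 51 mm behind the grasp point.
Start: joints at [-1.359, 0.527, 1.433, -0, 1.181, -0.178], TCP at [0.238, -0.578, 0.245] pointing down, gripper open.
Joint ranges: [-3.08, 3.08], [-0.75, 2.2], [0.22, 2.44], [-1.43, 4.57], [0, 2.65], [-2.85, 2.85]. Speed limits (rad/s): [2.79, 2.79, 3.14, 3.14, 3.14, 3.14].

### API

Orientations are given as a unit quaternion [x, y, z, w].
In Python, from rig import robot gives the robot as it stands. The module is installed in compiled form; this text tells all that it offers.
- The arm moves only by the shell command python3 -m jog 'ROWS' [FORCE]. ROWS is JSON, one flat list of numbers, 5 for each row, row after row: the finger opening in m, from 0 to 0.087, then the shift along the tool's x, y, z in m, then the turn about the tool's z in units of 10 degrees (1.0 is 10 degrees). In form: [claw, x, y, z, roll, claw, x, y, z, roll, ...]. A call has 1 to 20 rows; each row shifts and turns the commanded pose from where the row before left it, along the tool's axes as they then stand; what a row does not reach is not made up. A row lasts 1/8 s, in which the tool goes at most 62.5 mm and 10.7 degrees, less where a joint would pass 70% of its speed; a pose out of reach is approached as far as the arm can. A call with a gripper value outside its range is refused whole. The fingers move at their own pace and stop on an object; FORCE is the grip in N (left out, the last holds). Time passes only in rows, so rows that do not move let the fingers close. It gives the time, the measured TCP pose, the force, the opening and the grip force at its end, in the units of the state.
- robot.get_obs(): the state, without advancing time (a new reading comes with each control period).
- robot.camera(name): name is "scene" or "top"; returns the picture (420x560x3 uint8, blue, green, red); there is no depth.
- robot.camera_model(name): a dict with "fx", "fy", "cx", "cy" (pixels), "R" (3x3) and "t" (3): a world point X has camera coordinates R X + t. Camera axes: x right, y down, z forward; pixel columns grow to the right and rows downward; lengths in m; the calibration is good to about 2 mm. A picture is of the moment at which its call begins. camera_model takes no time and is no camera call.
- robot.hand_in(): hands the job in; it is judged then, once.
Trained networks look in the newest picture that a camera, given by its name, has taken for a name from the list of things; names that differ only in an ending like _2 or _b are one class to them, and where a whole thing is asked for, a point or a joint stands for the part that bears it (a point fixed in the world has none). Each returns a list of dicts, best first, with "conf" (0 to 1); they miss things now and then, are a little off and sometimes report something else, mostly with a low value. They report only what shows in the picture. A call takes as long as a camera call. They do not tell look-alikes from the thing itself.
- robot.look_for(camera, label): "extent" ([centre column, centre row, width, height] in pixels, round what is visible of it).
- robot.outline_of(camera, label): "region" (420x560 bool, what is visible of it) and "extent" ([centre column, centre row, width, height] in pixels, round what is visible of it).
The state is a dict: "time": time; "q": joint angles; "joint_velocities": joint speeds; "joint_torque": joint torques, N m; "position": TCP position; "tool_rot": TCP orientation; "ft_force": force on the tool from outside, world axes, zero at the start; "moment": the same for the moment, N m; "grip_width": finger opening in m; "grip_force": force on a finger pad.
Only numpy, scipy, OpenCV 4.12 (cv2) and the standard library are available. Lean on these libraries where they do the work, as an engineer would, in place of code of your own. Each camera call takes 0.05 s, during which the arm holds its last target. There are 200 camera calls.

### The job

The sliding divider of the wooden bar caddy is locked in the middle hole of its rail. Pull the brass knob of its index plunger up, slide the divider over to the hole on the tumbler's side (the ice tumbler, not the jigger), and release the knob so that the plunger springs fully down into that hole. Leave the tumbler and the jigger standing where they are.

Things in the scene. Friction and masses are not known exactly. Their poses are not given: they have to be found in the camera images.
- knob (a point): centre, half-way up, of the brass plunger knob: round, 28 mm in diameter, 34 mm tall, upright on top of the divider's steel saddle, at the caddy's front wall. It is 123 mm above the worktop with the plunger down; the steel bush under the knob is then 103 mm and the saddle 86 mm high. Axes: as those of the rail.
- rail_mid (a point): mouth of the middle hole of the steel rail on top of the caddy's front wall, 66 mm above the worktop, where the plunger is at the start. Axes: z up, y along the rail (the slide direction), x from the rail to the caddy's back wall. Two more holes lie 60 mm from it, at +y and -y. The wooden caddy (178 x 356 mm, walls 66 mm high) is fixed to the worktop and turns with these axes.
- divider (a joint): position of the divider along the rail's y, in m: 0 at the middle hole, +0.060 and -0.060 at the end holes, stops at +0.070 and -0.070. It slides with about 1 N, and only while the plunger is pulled.
- plunger (a joint): lift of the knob in m: 0 fully down in a hole, 0.025 at its upper stop. From 0.016 the pin is clear of the hole and rides on the rail's top. A spring draws it down with 3 N at the bottom and 7 N at the top. The holes are widely countersunk: let go within about 10 mm of a hole's centre, the pin drops in and centres the divider by itself.
- tumbler_mid (a point): centre, half-way up, of the clear glass tumbler with ice in one end bay of the caddy: 73 mm in diameter, 100 mm tall, upright on the caddy's floor 10 mm above the worktop, about 118 mm from the middle hole along the rail, to one side or the other, and about 80 mm behind it. At the hole on its side the divider stays about 17 mm clear of it.
- jigger_mid (a point): centre, half-way up, of the brass double-cone jigger (47 mm in diameter, 101 mm tall) that stands likewise in the other end bay
There are look-alikes about, which are no part of the job. Leave any blue, green or orange look-alike of the part that bears tumbler_mid alone.

How it is judged:
On the way:
1. the plunger is pulled up out of the middle hole, by more than 14 mm (value of joint plunger above 0.014 m), for 0.1 s.
At the end, for the whole second after the job is handed in: The divider stands at the end hole on the tumbler's side (within 10 mm of it), the plunger is down in that hole (lift under 4 mm), and the tumbler and the jigger stand upright (within 10 degrees) within 20 mm of where they were (((y of tumbler_mid in the frame of knob above 0 m and value of joint divider above 0.05 m) or (y of tumbler_mid in the frame of knob below 0 m and value of joint divider below -0.05 m)) and value of joint plunger below 0.004 m and angle between each of tumbler_mid, jigger_mid's own z axis and vertical below 0.17 rad and distance of each of tumbler_mid, jigger_mid from where it was at the start of the episode below 0.02 m); the robot touches nothing.
It fails at once if the tumbler is knocked over (angle between tumbler_mid's own z axis and vertical above 0.5 rad).
It fails at once if the jigger is knocked over (angle between jigger_mid's own z axis and vertical above 0.5 rad).
It also fails if it takes over 32 s, if anything falls off the work surface, if the arm or the gripper's body presses on something with over 40 N, if the wrist force passes 120 N, or if a joint passes its speed limit or range.

## Working session

There is one attempt and no reset: what is moved stays moved. The work goes in short steps, Python scripts to look and compute and a shell command to move; the robot and the scene stay as the last step left them, time stands still between calls to the robot, and variables do not carry over. Pictures are saved under pics/ and viewed, at most 10 in all, crops included, and the job is handed in when it is done.

```bash
mkdir -p pics; python3 - <<'E'
from rig import robot
import cv2
for c in ("scene","top"):
    im=robot.camera(c); cv2.imwrite(f"pics/{c}0.png",im)
    for l in ("knob","tumbler_mid","jigger_mid"):
        print(c,l,[(d["conf"],[round(float(v),1) for v in d["extent"]]) for d in robot.look_for(c,l)][:5])
print(robot.tcp_to_tips, robot.get_obs())
E
```

```text
scene knob []
scene tumbler_mid [(0.9, [375.2, 267.1, 36.9, 45.2]), (0.72, [197.4, 171.6, 17.5, 13.9]), (0.62, [267.9, 202.3, 13.7, 12.3])]
scene jigger_mid [(0.65, [306.4, 239.2, 25.4, 41.5])]
top knob [(0.71, [271.5, 234.7, 15.0, 15.5])]
top tumbler_mid [(0.92, [162.2, 253.8, 38.7, 31.3]), (0.85, [225.2, 186.9, 36.7, 38.3]), (0.77, [400.1, 221.2, 38.4, 32.7]), (0.76, [400.9, 169.6, 35.1, 34.5]), (0.68, [270.6, 232.4, 12.9, 19.1])]
top jigger_mid [(0.82, [327.1, 203.8, 23.6, 25.1])]
0.022 {'time': 0.4, 'q': array([-1.35850635e+00,  5.27692469e-01,  1.43284446e+00,  2.38152002e-06,
        1.18139515e+00, -1.78499104e-01]), 'joint_velocities': array([ 0.00058383, -0.0011585 , -0.00186421, -0.00082288, -0.00091123,
       -0.00033854]), 'joint_torque': array([ 1.45700847e-04, -4.39504194e+01, -1.76656133e+01,  6.32071425e-02,
        5.29660250e-02, -7.40551309e-05]), 'position': array([ 0.23808009, -0.57776634,  0.24438395]), 'tool_rot': array([ 9.80971219e-01,  1.94153134e-01, -1.76586452e-06, -1.69707848e-04]), 'ft_force': array([ 0.16795674,  0.12196073, -0.33105839]), 'moment': array([-0.01994447, -0.02306836,  0.05500398]), 'grip_force': 0.0, 'grip_width': 0.08715161197702424}
```

View pics/scene0.png

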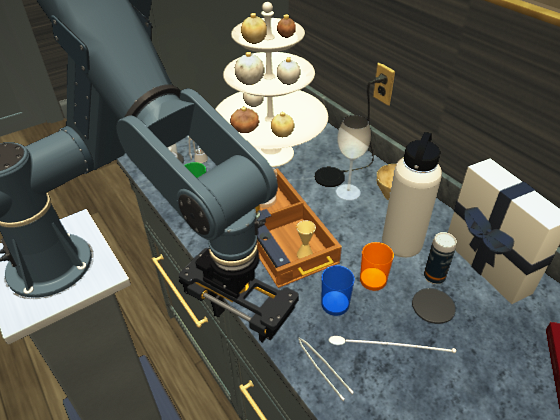

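View pics/top0.png

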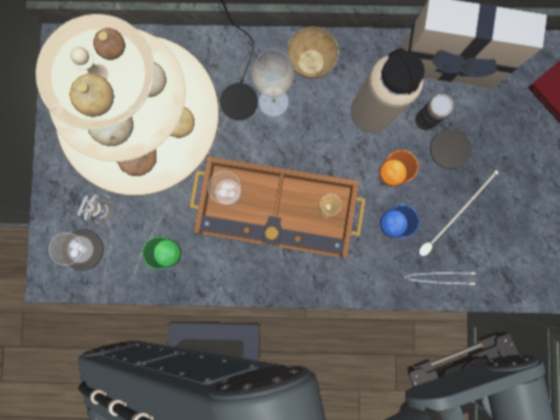

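Top view: the clear glass at (226,188) inside the caddy's left bay fits the tumbler. The clear glass at (75,248) is outside the caddy, and the green (163,253), blue (397,222) and orange (396,170) ones are look-alikes. The jigger is at (328,204) and the knob at (271,234). I'll confirm this in an enlarged crop and measure.

```bash
cat > h.py <<'E'
from rig import robot
import numpy as np
def ray(c,u,v,z):
    m=robot.camera_model(c);R=np.array(m["R"]);t=np.array(m["t"])
    C=-R.T@t; d=R.T@np.array([(u-m["cx"])/m["fx"],(v-m["cy"])/m["fy"],1])
    return C+d*(z-C[2])/d[2]
def pix(c,X):
    m=robot.camera_model(c);p=np.array(m["R"])@X+np.array(m["t"])
    return m["fx"]*p[0]/p[2]+m["cx"],m["fy"]*p[1]/p[2]+m["cy"]
E
python3 - <<'E'
from h import *
import cv2
im=robot.camera("top")
c=im[145:265,185:370]; cv2.imwrite("pics/crop.png",cv2.resize(c,None,fx=4.3,fy=4.3,interpolation=cv2.INTER_CUBIC))
r=robot.outline_of("top","knob")
for d in r: 
    ys,xs=np.nonzero(d["region"]);print(d["conf"],d["extent"],xs.mean(),ys.mean(),ray("top",xs.mean(),ys.mean(),.135))
print("cam",ray("top",280,210,0), -np.array(robot.camera_model("top")["R"]).T@robot.camera_model("top")["t"])
print("tumb",ray("top",226,188,.06),"jig",ray("top",328,204,.08))
E
```

```text
0.49 [272.3, 232.3, 14.8, 13.0] 271.4013605442177 232.98639455782313 [ 0.4839243  -0.23196731  0.135     ]
cam [ 0.54630945 -0.24961603  0.        ] [ 0.42898931 -0.24831989  1.26300272]
tumb [ 0.58935445 -0.12403067  0.06      ] jig [ 0.55452991 -0.35761779  0.08      ]
```

View pics/crop.png

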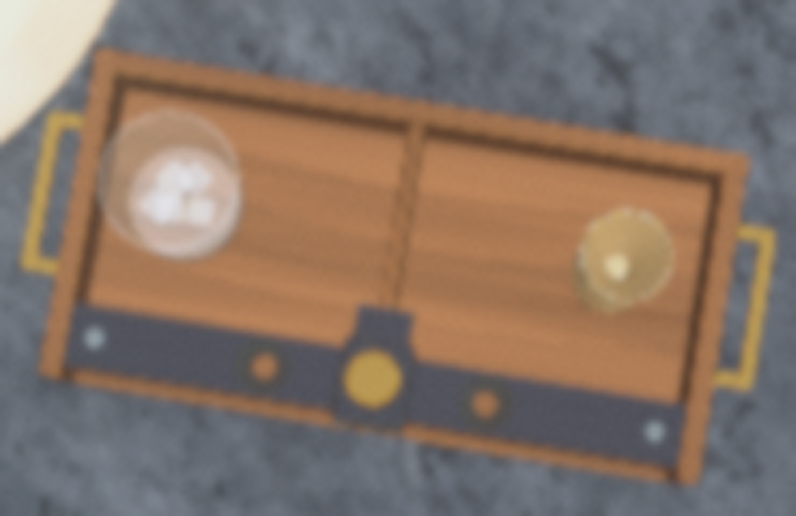

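The crop shows the clear ice tumbler in the left bay (crop 170,185), the jigger in the right bay (625,257), the knob at (372,378) and the open rail holes at (264,367) and (485,404). This confirms the tumbler is on the left, which is world +y.

```bash
python3 - <<'E'
from h import *
g=lambda x,y,z: ray("top",185+(x+.5)/4.3-.5,145+(y+.5)/4.3-.5,z)
k=g(372,378,.140);a=g(264,367,.066);b=g(485,404,.066);s1=g(94,338,.066);s2=g(655,432,.066)
print("knob",k,"mid",(a+b)/2,(s1+s2)/2,"holes",np.linalg.norm(a-b))
for p,q in((a,b),(s1,s2)):
    d=p-q;print(np.degrees(np.arctan2(-d[0],d[1])))
o=robot.get_obs()
from scipy.spatial.transform import Rotation as Ro
print(Ro.from_quat(o["tool_rot"]).as_matrix().round(3),o["position"])
E
```

```text
knob [ 0.48465836 -0.23143604  0.14      ] mid [ 0.48439508 -0.23164891  0.066     ] [ 0.48472185 -0.23122179  0.066     ] holes 0.11857876593403986
-8.388162832692636
-8.39613565318904
[[ 0.925  0.381 -0.   ]
 [ 0.381 -0.925  0.   ]
 [ 0.    -0.    -1.   ]] [ 0.23809298 -0.57782355  0.24456064]
```

```bash
python3 -m jog '[0.087,0,0,0,1.03, 0.087,0,0,0,1.03, 0.087,0,0,0,1.02, 0.087,0.016,-0.0316,0,0, 0.087,0.016,-0.0316,0,0, 0.087,0.016,-0.0316,0,0, 0.087,0.016,-0.0316,0,0, 0.087,0.016,-0.0316,0,0, 0.087,0.016,-0.0316,0,0, 0.087,0.016,-0.0316,0,0, 0.087,0.016,-0.0316,0,0, 0.087,0.016,-0.0316,0,0, 0.087,0.016,-0.0316,0,0, 0.087,0.016,-0.0316,0,0, 0.087,0.016,-0.0316,0,0, 0.087,0,0,0,0, 0.087,0,0,0,0]' 40
cat >> h.py <<'E'
def off(x=0.4846,y=-0.2315):
    from scipy.spatial.transform import Rotation as Ro
    o=robot.get_obs();M=Ro.from_quat(o["tool_rot"]).as_matrix()
    print("yaw of tool x",np.degrees(np.arctan2(M[1,0],M[0,0])),"tool offset to target",M.T@(np.array([x,y,.126])-o["position"]),o["position"],o["ft_force"],o["grip_width"],o["time"])
E
python3 -c "
from h import *;off()
import cv2;cv2.imwrite('pics/s1.png',robot.camera('scene'));cv2.imwrite('pics/t1.png',robot.camera('top'))"
```

```text
time: 2.62
position: [0.4834, -0.2311, 0.2446]
tool_rot: [0.997, -0.073, -0.0, 0.0]
ft_force: [-0.3, -0.4, -0.1]
grip_width: 0.0872
grip_force: 0.0
yaw of tool x -8.382728857522729 tool offset to target [1.28488822e-03 1.02919075e-04 1.18633806e-01] [ 0.48335695 -0.23114087  0.24463375] [-0.33993412 -0.40458609 -0.12465293] 0.08717324636781373 2.625
```

View pics/s1.png

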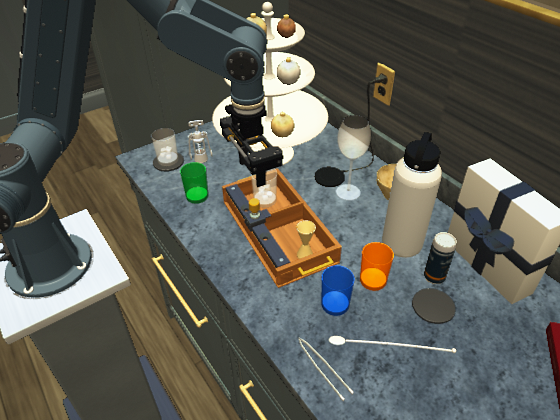

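The gripper is above the caddy, with the knob at (255,209) and the tumbler behind it at (265,190). Next I'll project the measured knob point into this view, then descend.

```bash
python3 -c "
from h import *;print(pix('scene',np.array([.4846,-.2315,.123])),pix('scene',np.array([.4846,-.2315,.140])))"
python3 -m jog '[0.087,0.0013,0,0.02,0, 0.087,0,0,0.02,0, 0.087,0,0,0.02,0, 0.087,0,0,0.02,0, 0.087,0,0,0.015,0, 0.087,0,0,0.015,0, 0.087,0,0,0.009,0, 0.087,0,0,0,0, 0.087,0,0,0,0]' 40
python3 -c "from h import *;off()"
```

```text
(np.float64(254.29138945762878), np.float64(205.37020860026558)) (np.float64(253.98656379264037), np.float64(200.33790743733985))
time: 3.85
position: [0.4851, -0.2312, 0.1259]
tool_rot: [0.997, -0.073, 0.0, 0.0]
ft_force: [0.3, 0.0, -0.8]
grip_width: 0.0867
grip_force: 0.0
yaw of tool x -8.401654475004774 tool offset to target [-4.77932824e-04  4.09552123e-04 -7.53164541e-05] [ 0.4851327  -0.23116472  0.12592491] [ 0.30098584  0.04244988 -0.84298337] 0.0866866265077508 3.85
```

Close on the knob.

```bash
python3 -m jog '[0.02,0,0,0,0, 0.02,0,0,0,0, 0.02,0,0,0,0, 0.02,0,0,0,0, 0.02,0,0,0,0, 0.02,0,0,0,0, 0.02,0,0,0,0]' 40
python3 -c "from h import *;off()
import cv2;cv2.imwrite('pics/s2.png',cv2.resize(robot.camera('scene')[130:290,180:360],None,fx=3.5,fy=3.5))"
```

```text
time: 4.72
position: [0.4847, -0.2318, 0.1256]
tool_rot: [0.997, -0.073, -0.0, 0.001]
ft_force: [-1.8, -3.2, -0.5]
grip_width: 0.0266
grip_force: 40.0
yaw of tool x -8.354485640027454 tool offset to target [-0.0001578  -0.00031718 -0.00043466] [ 0.48470995 -0.23183753  0.12556592] [-1.79649915 -3.18570919 -0.45209895] 0.026590462455158746 4.725
```

View pics/s2.png

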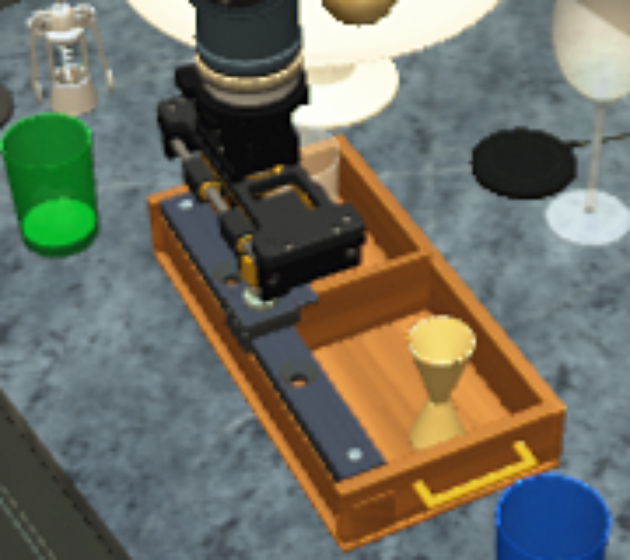

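The fingers hold the brass knob at crop (248,265), with the bush just below it and the tumbler undisturbed behind. Next I pull up 20 mm.

```bash
python3 -m jog '[0.02,0,0,-0.005,0, 0.02,0,0,-0.005,0, 0.02,0,0,-0.005,0, 0.02,0,0,-0.0055,0, 0.02,0,0,0,0, 0.02,0,0,0,0]' 40
python3 -c "from h import *;off()
import cv2;cv2.imwrite('pics/s3.png',cv2.resize(robot.camera('scene')[130:290,180:360],None,fx=3.5,fy=3.5))"
```

```text
time: 5.52
position: [0.4848, -0.2307, 0.1459]
tool_rot: [0.997, -0.073, -0.0, -0.0]
ft_force: [1.3, -0.5, -6.0]
grip_width: 0.0262
grip_force: 40.0
yaw of tool x -8.411821146215793 tool offset to target [-6.62469700e-05  8.22709255e-04  1.99380096e-02] [ 0.48478545 -0.23070375  0.14593833] [ 1.28247221 -0.51174123 -6.00294262] 0.02621942526086681 5.525
```

View pics/s3.png

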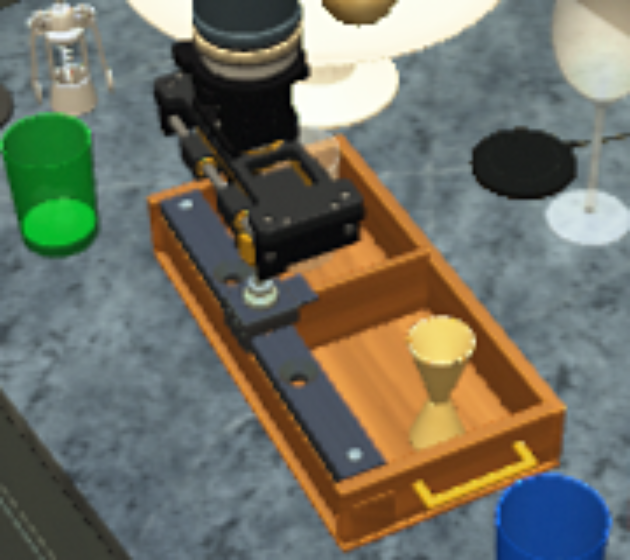

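The knob is raised clear of the bush (crop 260,290), and the 6 N pull matches about 20 mm of lift. Now I slide 60 mm along tool −y, which is rail +y.

```bash
python3 -m jog '[0.02,0,-0.006,0,0, 0.02,0,-0.006,0,0, 0.02,0,-0.006,0,0, 0.02,0,-0.006,0,0, 0.02,0,-0.006,0,0, 0.02,0,-0.006,0,0, 0.02,0,-0.006,0,0, 0.02,0,-0.006,0,0, 0.02,0,-0.006,0,0, 0.02,0,-0.006,0,0, 0.02,0,0,0,0, 0.02,0,0,0,0]' 40
python3 -c "from h import *;off(.4846+.06*.146,-.2315+.06*.989)"
```

```text
time: 7.08
position: [0.4936, -0.1715, 0.1461]
tool_rot: [0.997, -0.073, -0.0, -0.0]
ft_force: [1.3, 0.0, -6.7]
grip_width: 0.0265
grip_force: 40.0
yaw of tool x -8.405439508936396 tool offset to target [-0.00011859  0.00067303  0.02007796] [ 0.4935764  -0.17151451  0.14607805] [ 1.31648397e+00  4.07815055e-03 -6.65357225e+00] 0.026507645747550542 7.075
```

Within 1 mm of the hole and still pulled. Next I lower 20 mm, then open.

```bash
python3 -m jog '[0.02,0,0,0.005,0, 0.02,0,0,0.005,0, 0.02,0,0,0.005,0, 0.02,0,0,0.004,0, 0.02,0,0,0,0, 0.02,0,0,0,0]' 40
python3 -c "from h import *;off(.4846+.06*.146,-.2315+.06*.989)"
python3 -m jog '[0.087,0,0,0,0, 0.087,0,0,0,0, 0.087,0,0,0,0, 0.087,0,0,0,0, 0.087,0,0,0,0, 0.087,0,0,0,0, 0.087,0,0,0,0]' 40
python3 -m jog '[0.087,0,0,-0.01,0, 0.087,0,0,-0.015,0, 0.087,0,0,-0.02,0, 0.087,0,0,-0.03,0, 0.087,0,0,-0.03,0, 0.087,-0.03,0,-0.03,0, 0.087,-0.03,0.02,0,0, 0.087,-0.03,0.02,0,0, 0.087,0,0.02,0,0, 0.087,0,0,0,0]' 40
python3 -c "from h import *;off()
import cv2;cv2.imwrite('pics/s4.png',cv2.resize(robot.camera('scene')[130:290,180:360],None,fx=3.5,fy=3.5))"
```

```text
time: 7.82
position: [0.4935, -0.1724, 0.1271]
tool_rot: [0.997, -0.073, -0.0, 0.001]
ft_force: [-0.1, -5.4, -4.7]
grip_width: 0.0263
grip_force: 40.0
yaw of tool x -8.387814761067725 tool offset to target [-0.00016699 -0.00019079  0.00112145] [ 0.49349749 -0.17237179  0.12712169] [-0.05755929 -5.409038   -4.68486392] 0.026316469812158953 7.825
time: 8.7
position: [0.4936, -0.1716, 0.127]
tool_rot: [0.997, -0.073, -0.0, -0.0]
ft_force: [-0.5, -0.1, -0.6]
grip_width: 0.0846
grip_force: 0.0
time: 9.95
position: [0.3959, -0.219, 0.2633]
tool_rot: [0.997, -0.074, 0.001, 0.001]
ft_force: [-0.2, -0.2, -0.5]
grip_width: 0.0869
grip_force: 0.0
yaw of tool x -8.544250905234438 tool offset to target [ 0.08925709 -0.00107794  0.13752189] [ 0.39587991 -0.21904539  0.26330946] [-0.23973449 -0.16003568 -0.47800801] 0.08692478103782898 9.95
```

View pics/s4.png

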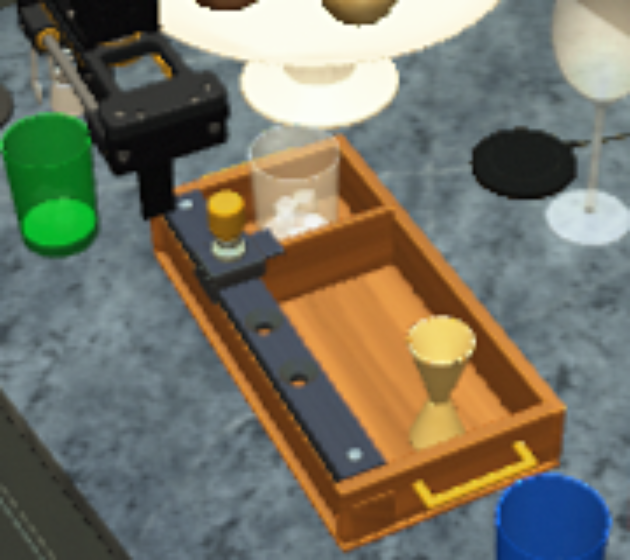

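The divider stands at the tumbler-side hole, with the knob at crop (227,215) over its bush and both vessels upright. I'll check the knob's height numerically against its appearance when it was down in the middle hole.

```bash
python3 - <<'E'
from h import *
import cv2
a=cv2.imread('pics/s1.png');b=robot.camera('scene')
K=np.array([.4846,-.2315,.123])
for im,P in((a,K),(b,K+.06*np.array([.146,.989,0]))):
    u,v=pix('scene',P);x0,y0=int(u)-12,int(v)-18
    c=cv2.cvtColor(im[y0:y0+40,x0:x0+25],cv2.COLOR_BGR2HSV)
    m=cv2.inRange(c,(18,150,90),(32,255,255)); n,l,s,cen=cv2.connectedComponentsWithStats(m)
    i=1+s[1:,4].argmax();print(s[i],cen[i]+[x0,y0]-[u,v])
print(pix('scene',K+[0,0,.01]),pix('scene',K))
cv2.imwrite('pics/cmp.png',cv2.resize(np.hstack([a[175:235,225:285],b[165:225,215:275]]),None,fx=6,fy=6))
E
```

```text
[  7  11  10  15 130] [-0.7375433  -0.43174706]
[  7  11  11  15 127] [-0.63672395 -0.95132933]
(np.float64(254.11275687089716), np.float64(202.42120175079222)) (np.float64(254.29138945762878), np.float64(205.37020860026558))
```

View pics/cmp.png

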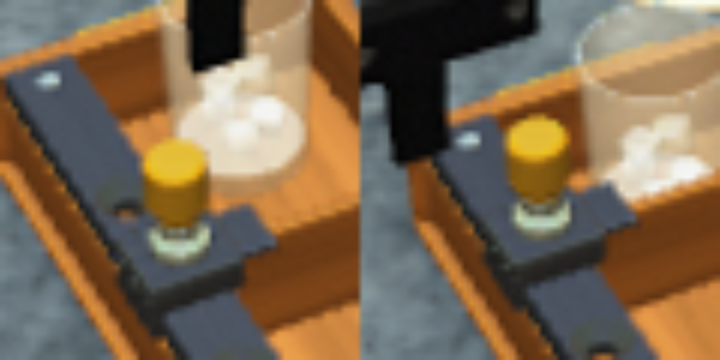

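The two views match: the knob-to-bush gap is the same as at the start, and the half-pixel difference is under 2 mm. The plunger is fully down, so I'm handing in.

```bash
python3 -c "
from rig import robot
print(robot.hand_in())"
```

```text
the job is handed in; nothing more can be done
None
```

The divider now stands at the tumbler-side hole with its plunger down, the tumbler and jigger still stand upright in their bays, and the job is handed in (the hand-in returned no verdict).

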